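Load a wax block into the spring vise

ROBOT

A 6-joint arm with a two-finger parallel gripper is mounted at the origin on a cart in front of the work surface, level with it; the furniture and walls round the work are solid. World frame = base frame: x ahead of the robot, y to its left, z up, the work surface at z = 0. Lengths are in m, angles in rad, forces in N, time in s.
With the tool pointing down it reaches from about 0.375 to 0.9 m from the base axis. Payload 3.1 kg.
Tool frame: the origin (TCP) lies midway between the tips of the shut fingers; the grasp point (between the pads) lies 19 mm behind it (manip.grasp_offset is the distance from the TCP to the grasp point, in m); z points along the fingers, y is the line along which they close (so a half turn about z gives the same grasp; the last joint's range is limited). The gripper opens to 85 mm and grips with 20 to 120 N. Pads are 22 mm wide; open, the fingers measure 114 mm over their backs; the gripper's body (76 mm by 85 mm) begins 54 mm behind the grasp point. The pads swing forward as they close: fully open they stand 13 mm farther back than shut.
Start: joints at [-1.377, 0.527, 1.433, -0, 1.181, -0.178], TCP at [0.228, -0.582, 0.231] pointing down, gripper open.
Joint ranges: [-3.08, 3.08], [-0.75, 2.2], [0.22, 2.44], [-1.43, 4.57], [0, 2.65], [-2.85, 2.85]. Speed limits (rad/s): [2.79, 2.79, 3.14, 3.14, 3.14, 3.14].

INTERFACE

Orientations are given as a unit quaternion [x, y, z, w].
In Python, from station import sensors, cams, order, manip gives the robot as it stands.
- The arm moves only by the tool move_arm, never from a script. Its argument "targets" is a list of rows, each an object of numbers: "dx", "dy", "dz": the shift along the world's x, y, z normalised to -1 to 1, where 1 is 25 mm; "rx", "ry", "rz": the turn, a rotation vector about the world's x, y, z normalised to -1 to 1, where 1 is 30 degrees. A call has exactly 10 rows; each row shifts and turns the commanded pose from where the row before left it; what a row does not reach is not made up. A row lasts 1/8 s, in which the tool goes at most 62.5 mm and 10.7 degrees, less where a joint would pass 70% of its speed; a pose out of reach is approached as far as the arm can. A call with a number of a shift or a turn outside -1 to 1 is refused whole. A call with a gripper value outside its range is refused whole. "claw" is the opening in per cent of the stroke, from 0 (shut) to 100 (fully open), set as the call begins (left out, the last holds). The fingers move at their own pace and stop on an object; "newtons" is the grip in N (left out, the last holds). Time passes only in rows, so rows that do not move let the fingers close, or fill a call up. It gives the time, the measured TCP pose, the force, the opening and the grip force at its end, in the units of the state.
- sensors.sense(): the state, without advancing time (a new reading comes with each control period).
- cams.snapshot(name): name is "scene" or "side" or "wrist"; returns the picture (420x560x3 uint8, red, green, blue); there is no depth.
- cams.camera_model(name): a dict with "fx", "fy", "cx", "cy" (pixels), "extrinsics" (4x4, takes a point from world to camera coordinates). Camera axes: x right, y down, z forward; pixel columns grow to the right and rows downward; lengths in m; the calibration is good to about 2 mm. A picture is of the moment at which its call begins: read the wrist's pose just before it. camera_model takes no time and is no camera call; for the wrist camera it gives the pose at the moment of the call.
- order.sign_off(): hands the job in; it is judged then, once.
The state is a dict: "t": time; "q": joint angles; "qd": joint speeds; "tau": joint torques, N m; "tcp_pos": TCP position; "tool_rot": TCP orientation; "force": force on the tool from outside, world axes, zero at the start; "ft_torque": the same for the moment, N m; "finger_gap": opening from 0.0 (shut) to 1.0 (fully open); "gripper_force": force on a finger pad.
Only numpy, scipy, OpenCV 4.12 (cv2) and the standard library are available. Lean on these libraries where they do the work, as an engineer would, in place of code of your own. Each camera call takes 0.05 s, during which the arm holds its last target. There are 200 camera calls.

TASK

Clamp the wax block in the small spring vise for carving. Press the sprung jaw right back by its upright plate and let go; it creeps shut over several seconds, so before it closes slide the block, flat on the bed and never lifted, in between the jaws, up against the end stop. Then back away and wait for the jaw to close on the block; leave the carver and the polisher where they are.

Things in the scene. Friction and masses are not known exactly. Their poses are not given: they have to be found in the camera images.
- vise: small metal spring vise fixed to the bench; place and yaw differ. Origin at bench height. Own axes: +x = the way the block slides in, +y = the way the sprung jaw opens, z up. Bed: flat plate, top z = 6 mm, x -127 to +63, y -51 to +60 mm; its negative-x part, nearest the robot, is an open loading apron. Grey spring housing: x -10 to +45, y +67 to +142 mm, top z = 28 mm.
- fixed_jaw (a point): middle of the fixed jaw's face, at x = 17.5, y = -35, z = 10 mm of the vise (same axes). The face looks to vise +y; the jaw is a bar x = -10 to +45 mm, 16 mm deep, top z = 15 mm, with a short slanted lead-in in front of it reaching to x = -33 mm.
- end_stop (a point): middle of the end stop's face, at x = 45, y = 0, z = 10 mm of the vise (same axes). The face looks to vise -x; the stop is a bar across the bed, y = -51 to +35 mm, 10 mm thick, top z = 15 mm.
- jaw (a joint): opening of the sprung jaw in m: 0 = shut, 0.060 = fully back; gap between the jaw faces = 0.010 + value (0.022 when closed on the block). A light spring (1.2 to 1.8 N) shuts it; an oil damper (400 N per m/s) resists both ways: pressing at 30 mm/s takes about 14 N; let go, it creeps shut at about 4 mm/s, 9 s from fully back to the block's width.
- plate_face (a point): centre of the pressing face of the sprung jaw's upright plate (moves with the jaw), x = 17.5, y = -10 + opening, z = 42 mm of the vise (same axes). Press towards vise +y. Plate 30 mm wide, 6 mm thick, top z = 57 mm. It stands on the jaw, a bar x = -10 to +45 mm, top z = 16 mm, whose face is 15 mm on the -y side of this point.
- home (a point): point on the bed where the centre of the block's underside lies when it is clamped fully home: x = 11, y = -19, z = 6 mm of the vise (same axes). The last 13 mm of the block then stands out of the jaws towards the apron.
- wax_block: pink block of wax, 32 x 68 x 11 mm, about 30 to 60 g, long side along its own y. Origin at the centre of its underside. Starts lying on the loading apron, lengthwise to the vise's x within 0.25 rad.
- carver: bystander: thin black hand tool, 140 mm long (own y), 9 mm thick, lying on the bench beside the fixed jaw; origin at its middle, underside
- polisher: bystander: small black rubber polisher, 25 mm across, 30 mm high, on the bench beyond the end stop; origin at the centre of its underside

How it is judged:
On the way, in this order (a step that is already met when the one before it is completed fails the run):
1. the sprung jaw is pressed right back (at least 50 of its 60 mm) with the block still outside the jaws (value of joint jaw above 0.05 m and x of wax_block in the frame of vise below -0.035 m), for 0.05 s.
2. the block is slid in to the end stop (x of wax_block in the frame of home above -0.004 m), for 0.1 s.
At the end, for the whole second after the job is handed in: the block lies flat on the bed at rest, lengthwise between the jaws (within 0.06 rad), within 4 mm of the fully home point along and across the vise, and the sprung jaw has closed on it (jaw reads 19.5 to 24.5 mm) (x of wax_block in the frame of home between -0.004 and 0.004 m and y of wax_block in the frame of home between -0.004 and 0.004 m and z of wax_block in the frame of home below 0.003 m and angle between the y axis of wax_block and the x axis of vise, either way round below 0.06 rad and angle between wax_block's own z axis and vertical below 0.06 rad and value of joint jaw between 0.0195 and 0.0245 m and linear speed of wax_block below 0.01 m/s); the robot touches nothing.
It fails at once if the block is lifted more than 10 mm off the bed (z of wax_block in the frame of vise above 0.016 m).
It fails at once if the carver or the polisher is shifted by more than 30 mm (distance of any of carver, polisher from where it was at the start of the episode above 0.03 m).
It also fails if it takes over 62 s, if anything falls off the work surface, if the arm or the gripper's body presses on something with over 40 N, if the wrist force passes 120 N, or if a joint passes its speed limit or range.

## Working session

There is one attempt and no reset: what is moved stays moved. The work goes in short steps, Python scripts to look and compute and a tool call to move; the robot and the scene stay as the last step left them, time stands still between calls to the robot, and variables do not carry over. Pictures are saved under pics/ and viewed, at most 10 in all, crops included, and the job is handed in when it is done.

Besides the shell and the picture viewer there is one more tool, called after ">>>" as name([rows], argument=value, ...), one row to a line, values as JSON. move_arm: Moves the arm, as the interface text tells. Scaled input: -1 to 1 covers 25 mm each way for a shift and 30 degrees each way for a turn. Its arguments: {"type":"object","properties":{"targets":{"type":"array"},"claw":{"type":"number"},"newtons":{"type":"number"}},"required":["targets"]}

```bash
mkdir -p pics; ls; python3 - <<'E'
from station import sensors,cams,order,manip
import cv2,numpy as np
s=sensors.sense();print(s['t'],s['tcp_pos'],s['tool_rot'],s['finger_gap'])
ims=[]
for n in ("scene","side"):
    im=cams.snapshot(n);cv2.imwrite(f'pics/{n}0.png',im[:,:,::-1])
    m=cams.camera_model(n);print(n,m['fx'],m['cx'],m['cy'],np.round(m['extrinsics'],3).tolist())
print(manip.grasp_offset)
E
```

```text
pics
0.0 [ 0.22750942 -0.58136225  0.23034237] [ 9.82680291e-01  1.85305994e-01 -1.35101120e-05 -1.06464637e-03] 1.0015444672847196
scene 530.1006640684833 271.55647849788755 205.70506727859197 [[-0.545, -0.839, -0.001, 0.36], [-0.538, 0.35, -0.767, 0.357], [0.643, -0.417, -0.642, 0.546], [0.0, 0.0, 0.0, 1.0]]
side 397.74333531573575 280.8521159624496 210.44320355704576 [[0.958, -0.285, 0.005, -0.57], [-0.107, -0.376, -0.921, 0.134], [0.265, 0.882, -0.391, 0.696], [0.0, 0.0, 0.0, 1.0]]
0.0187
```

View pics/scene0.png

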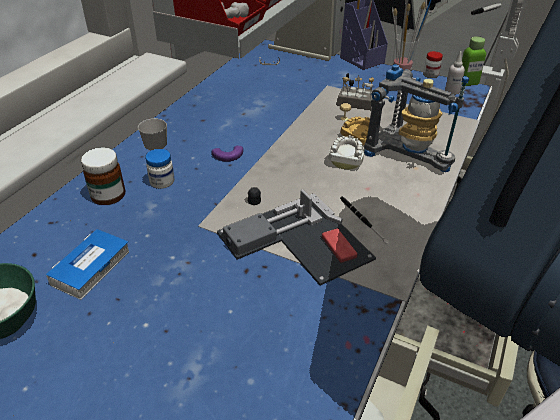

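View pics/side0.png

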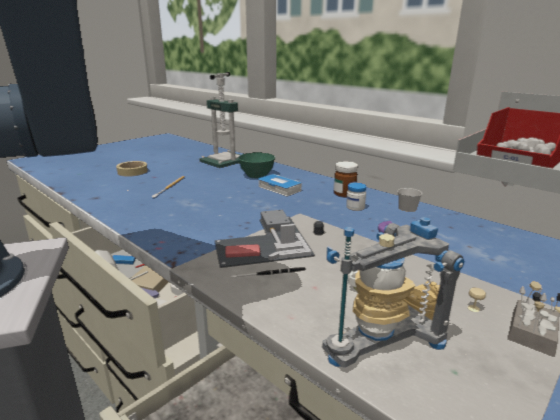

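The scene picture shows the vise around (220–375, 190–282), with the pink block at (340, 245), the carver at (357, 212) and the polisher at (254, 195). The side picture shows the vise around (215–312, 210–262). I'll zoom in on both.

```bash
python3 - <<'E'
import cv2,numpy as np
a=cv2.imread('pics/scene0.png')[180:290,205:405];b=cv2.imread('pics/side0.png')[200:275,205:325]
a=cv2.resize(a,None,fx=4,fy=4,interpolation=cv2.INTER_CUBIC)
b=cv2.resize(b,None,fx=6,fy=6,interpolation=cv2.INTER_CUBIC)
cv2.imwrite('pics/a.png',a);cv2.imwrite('pics/b.png',b)
E
```

```text
(no output)
```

View pics/a.png

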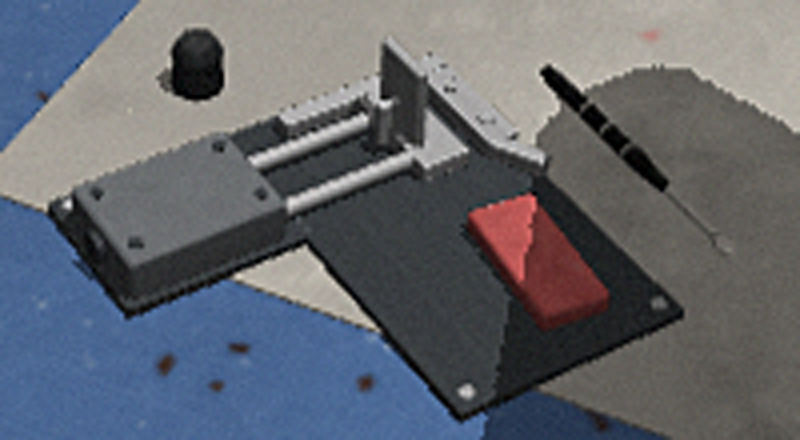

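View pics/b.png

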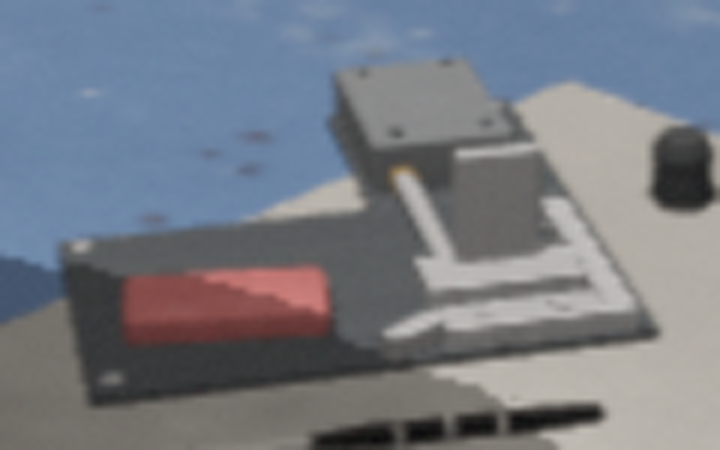

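The crops show the bed corners, housing-top corners and block clearly. I'll fit the vise pose to these corners and get the block from its pink mask.

```bash
cat > h.py <<'E'
from station import sensors,cams,order,manip
import cv2,numpy as np
from scipy.optimize import least_squares
def proj(m,P):
    E=np.array(m['extrinsics']);c=np.atleast_2d(P)@E[:3,:3].T+E[:3,3]
    return np.c_[m['fx']*c[:,0]/c[:,2]+m['cx'],m['fy']*c[:,1]/c[:,2]+m['cy']]
def ray(m,uv,z):
    E=np.array(m['extrinsics']);R=E[:3,:3];o=-R.T@E[:3,3]
    uv=np.atleast_2d(uv);d=np.c_[(uv[:,0]-m['cx'])/m['fx'],(uv[:,1]-m['cy'])/m['fy'],np.ones(len(uv))]@R
    return o+d*((z-o[2])/d[:,2])[:,None]
def T(p,V):
    c,s=np.cos(p[2]),np.sin(p[2]);V=np.atleast_2d(V)/1000
    return np.c_[p[0]+c*V[:,0]-s*V[:,1],p[1]+s*V[:,0]+c*V[:,1],V[:,2]]
def inv(p,W):
    c,s=np.cos(p[2]),np.sin(p[2]);d=np.atleast_2d(W)[:,:2]-p[:2]
    return np.c_[c*d[:,0]+s*d[:,1],-s*d[:,0]+c*d[:,1]]*1000
def fitpose(obs,p0):
    f=lambda p:np.concatenate([(proj(m,T(p,V))-uv).ravel() for m,V,uv in obs])
    return least_squares(f,p0,loss='soft_l1')
def pink(im):
    h=cv2.cvtColor(im,cv2.COLOR_RGB2HSV)
    m=(((h[...,0]<8)|(h[...,0]>172))&(h[...,1]>90)&(h[...,2]>70)).astype(np.uint8)
    return m
def blob(m,near):
    n,l,s,c=cv2.connectedComponentsWithStats(m)
    i=1+np.argmin([np.hypot(*(c[k]-near))+(1e4 if s[k,4]<60 else 0) for k in range(1,n)])
    return (l==i).astype(np.uint8),c[i],s[i]
E
python3 - <<'E'
from h import *
a=cams.camera_model('scene');b=cams.camera_model('side')
A=lambda L:np.array(L)/4+[205,180]; B=lambda L:np.array(L)/6+[205,200]
obs=[(a,[[-127,-51,6],[-127,60,6],[-10,142,28],[-10,67,28],[45,67,28],],A([[683,310],[462,413],[133,266],[288,205],[228,135]])),
(b,[[-127,-51,6],[-127,60,6],[63,-51,6],[-10,142,28],[-10,67,28],[45,67,28],[45,142,28]],B([[92,400],[62,243],[655,330],[335,72],[375,147],[515,127],[465,60]]))]
w=ray(a,A([[683,310],[462,413]]),.006);print(w)
v=w[1]-w[0];yaw=np.arctan2(v[1],v[0])-np.pi/2
r=fitpose(obs,[w[0,0]+.1,w[0,1]+.05,yaw]);print('vise',r.x);print(np.round(r.fun.reshape(-1,2),1).tolist())
for m,n,c in((a,'scene',(340,245)),(b,'side',(242,250))):
    k,ce,s=blob(pink(cv2.imread(f'pics/{n}0.png')[:,:,::-1].copy()),c)
    print(n,ce,s, inv(r.x,ray(m,ce,.013)))
    cn=max(cv2.findContours(k,0,2)[0],key=cv2.contourArea)
    ap=cv2.approxPolyDP(cn,2.5,True)[:,0];print(ap.tolist());print(np.round(inv(r.x,ray(m,ap,.017)),0).tolist())
E
```

```text
[[ 0.4536408  -0.06801473  0.006     ]
 [ 0.45818062  0.04088898  0.006     ]]
vise [ 0.58250794 -0.02415407 -0.04293879]
[[0.8, -0.3], [-0.2, 0.1], [-0.8, -0.1], [0.5, -1.0], [-0.9, -2.0], [-0.7, -0.0], [-1.2, -0.1], [1.0, -0.0], [-0.7, -0.7], [-0.7, -0.2], [0.1, 0.7], [0.1, -0.8]]
scene [339.13479053 243.65027322] [322 228  35  32 549] [[-75.92175333 -12.43656946]]
[[322, 233], [341, 259], [356, 254], [337, 228]]
[[-44.0, -0.0], [-109.0, 9.0], [-112.0, -19.0], [-46.0, -29.0]]
side [242.36585366 250.53658537] [226 245  34  12 369] [[-77.2165082  -11.34626451]]
[[259, 248], [258, 245], [227, 246], [226, 256], [258, 255]]
[[-44.0, -16.0], [-44.0, -3.0], [-105.0, 8.0], [-112.0, -33.0], [-52.0, -43.0]]
```

>>> move_arm([
  {"dx": 0.5,"dy": 0.95,"rz": -0.08},
  {"dx": 0.5,"dy": 0.95,"rz": -0.08},
  {"dx": 0.5,"dy": 0.95,"rz": -0.08},
  {"dx": 0.5,"dy": 0.95,"rz": -0.08},
  {"dx": 0.5,"dy": 0.95,"rz": -0.08},
  {"dx": 0.5,"dy": 0.95,"rz": -0.08},
  {"dx": 0.5,"dy": 0.95,"rz": -0.08},
  {"dx": 0.5,"dy": 0.95,"rz": -0.08},
  {"dx": 0.5,"dy": 0.95,"rz": -0.08},
  {"dx": 0.5,"dy": 0.95,"rz": -0.08},
], claw=100)

```text
schema error: expected keys dx, dy, dz, rx, ry, rz
```

>>> move_arm([
  {"dx": 0.5,"dy": 0.95},
  {"dx": 0.5,"dy": 0.95},
  {"dx": 0.5,"dy": 0.95},
  {"dx": 0.5,"dy": 0.95},
  {"dx": 0.5,"dy": 0.95},
  {"dx": 0.5,"dy": 0.95},
  {"dx": 0.4,"dy": 0.95},
  {"dx": 0.4,"dy": 0.95},
  {"dx": 0.4,"dy": 0.95},
  {"dx": 0.2,"dy": 0.95},
])

```text
schema error: expected keys dx, dy, dz, rx, ry, rz
```

>>> move_arm([
  {"dy": 0.9},
  {"dy": 0.9},
  {"dy": 0.7},
  {"dy": 0.3},
  {},
  {},
  {},
  {},
  {},
  {},
])

```text
schema error: expected keys dx, dy, dz, rx, ry, rz
```

```bash
python3 - <<'E'
from h import *
s=sensors.sense();print(s['t'],s['tcp_pos'],s['tool_rot'],s['q'])
m=cams.camera_model('wrist');im=cams.snapshot('wrist');cv2.imwrite('pics/w0.png',im[:,:,::-1])
np.save('w0.npy',np.array(m['extrinsics']));print(m['fx'],m['fy'],m['cx'],m['cy'],np.round(m['extrinsics'],3).tolist())
E
```

```text
0.1 [ 0.22753258 -0.58140108  0.23042511] [ 9.82676989e-01  1.85323906e-01 -9.72199190e-06 -9.92863159e-04] [-1.37650373e+00  5.28366622e-01  1.43380689e+00 -4.07948379e-06
  1.18140496e+00 -1.78508969e-01]
313.16843411074666 313.16843411074666 283.0054871891923 206.13300414783896 [[0.365, -0.931, -0.001, -0.622], [-0.889, -0.349, 0.297, -0.038], [-0.277, -0.107, -0.955, 0.38], [0.0, 0.0, 0.0, 1.0]]
```

View pics/w0.png

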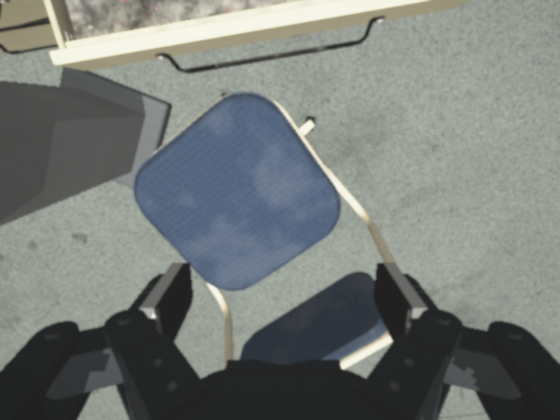

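The moves were refused because every row needs all six keys, so the wrist picture shows only the floor and a stool, with the fingers at (170, 300) and (400, 300). I'll resend the moves.

>>> move_arm([
  {"dx": 0.5,"dy": 0.95,"dz": 0,"rx": 0,"ry": 0,"rz": -0.08},
  {"dx": 0.5,"dy": 0.95,"dz": 0,"rx": 0,"ry": 0,"rz": -0.08},
  {"dx": 0.5,"dy": 0.95,"dz": 0,"rx": 0,"ry": 0,"rz": -0.08},
  {"dx": 0.5,"dy": 0.95,"dz": 0,"rx": 0,"ry": 0,"rz": -0.08},
  {"dx": 0.5,"dy": 0.95,"dz": 0,"rx": 0,"ry": 0,"rz": -0.08},
  {"dx": 0.5,"dy": 0.95,"dz": 0,"rx": 0,"ry": 0,"rz": -0.08},
  {"dx": 0.5,"dy": 0.95,"dz": 0,"rx": 0,"ry": 0,"rz": -0.08},
  {"dx": 0.5,"dy": 0.95,"dz": 0,"rx": 0,"ry": 0,"rz": -0.08},
  {"dx": 0.5,"dy": 0.95,"dz": 0,"rx": 0,"ry": 0,"rz": -0.08},
  {"dx": 0.5,"dy": 0.95,"dz": 0,"rx": 0,"ry": 0,"rz": -0.08},
], claw=100)

```text
t: 1.4
tcp_pos: [0.3529, -0.3436, 0.2311]
tool_rot: [1.0, -0.024, -0.0, -0.0]
force: [-0.5, -0.1, 0.4]
finger_gap: 1.002
gripper_force: 0.0
```

>>> move_arm([
  {"dx": 0.5,"dy": 0.95,"dz": 0,"rx": 0,"ry": 0,"rz": 0},
  {"dx": 0.5,"dy": 0.95,"dz": 0,"rx": 0,"ry": 0,"rz": 0},
  {"dx": 0.5,"dy": 0.95,"dz": 0,"rx": 0,"ry": 0,"rz": 0},
  {"dx": 0.5,"dy": 0.95,"dz": 0,"rx": 0,"ry": 0,"rz": 0},
  {"dx": 0.5,"dy": 0.95,"dz": 0,"rx": 0,"ry": 0,"rz": 0},
  {"dx": 0.4,"dy": 0.95,"dz": 0,"rx": 0,"ry": 0,"rz": 0},
  {"dx": 0.4,"dy": 0.95,"dz": 0,"rx": 0,"ry": 0,"rz": 0},
  {"dx": 0.2,"dy": 0.95,"dz": 0,"rx": 0,"ry": 0,"rz": 0},
  {"dx": 0.1,"dy": 0.95,"dz": 0,"rx": 0,"ry": 0,"rz": 0},
  {"dx": 0,"dy": 0.95,"dz": 0,"rx": 0,"ry": 0,"rz": 0},
])

```text
t: 2.65
tcp_pos: [0.4427, -0.1062, 0.2312]
tool_rot: [1.0, -0.023, -0.0, -0.0]
force: [0.3, -1.1, 1.2]
finger_gap: 1.001
gripper_force: 0.0
```

>>> move_arm([
  {"dx": 0,"dy": 0.9,"dz": 0,"rx": 0,"ry": 0,"rz": 0},
  {"dx": 0,"dy": 0.8,"dz": 0,"rx": 0,"ry": 0,"rz": 0},
  {"dx": 0,"dy": 0.5,"dz": 0,"rx": 0,"ry": 0,"rz": 0},
  {"dx": 0,"dy": 0.2,"dz": 0,"rx": 0,"ry": 0,"rz": 0},
  {"dx": 0,"dy": 0,"dz": 0,"rx": 0,"ry": 0,"rz": 0},
  {"dx": 0,"dy": 0,"dz": 0,"rx": 0,"ry": 0,"rz": 0},
  {"dx": 0,"dy": 0,"dz": 0,"rx": 0,"ry": 0,"rz": 0},
  {"dx": 0,"dy": 0,"dz": 0,"rx": 0,"ry": 0,"rz": 0},
  {"dx": 0,"dy": 0,"dz": 0,"rx": 0,"ry": 0,"rz": 0},
  {"dx": 0,"dy": 0,"dz": 0,"rx": 0,"ry": 0,"rz": 0},
])

```text
t: 3.9
tcp_pos: [0.4426, -0.0471, 0.2313]
tool_rot: [1.0, -0.023, -0.0, -0.0]
force: [-0.2, 0.7, 0.0]
finger_gap: 1.001
gripper_force: 0.0
```

```bash
python3 - <<'E'
from h import *
s=sensors.sense();print(s['t'],s['tcp_pos'],s['tool_rot'],s['q'])
m=cams.camera_model('wrist');im=cams.snapshot('wrist');cv2.imwrite('pics/w1.png',im[:,:,::-1])
np.save('w1.npy',np.array(m['extrinsics']))
E
```

```text
3.9 [ 0.44264412 -0.04707234  0.23130593] [ 9.99734099e-01 -2.30592889e-02 -1.80691921e-05 -1.08049222e-05] [-3.57970293e-01  2.86443001e-01  1.86486122e+00  1.02021735e-05
  9.90329668e-01  1.25894310e+00]
```

View pics/w1.png

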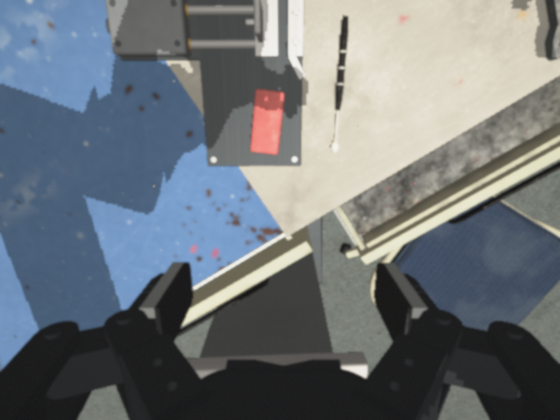

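The wrist view shows the bed's near edge at row 165 between columns 208 and 302, the pink block at (267, 121), the carver at (341, 60–140) and the housing at upper left.

```bash
python3 - <<'E'
from h import *
m=cams.camera_model('wrist');E=np.load('w1.npy');m['extrinsics']=E
print('cam',-E[:3,:3].T@E[:3,3])
a=cams.camera_model('scene');b=cams.camera_model('side')
A=lambda L:np.array(L)/4+[205,180]; B=lambda L:np.array(L)/6+[205,200]
obs=[(m,[[-127,-51,6],[-127,60,6],[-10,67,28],[-10,142,28]],np.array([[301.5,165.5],[208,165.5],[189,54.5],[112,54]])),
(a,[[-127,-51,6],[-127,60,6],[-10,142,28],[-10,67,28],[45,67,28],],A([[683,310],[462,413],[133,266],[288,205],[228,135]])),
(b,[[-127,-51,6],[-127,60,6],[63,-51,6],[-10,142,28],[-10,67,28],[45,67,28],[45,142,28]],B([[92,400],[62,243],[655,330],[335,72],[375,147],[515,127],[465,60]]))]
for o in (obs,obs[:1]):
    r=fitpose(o,[.5825,-.0241,-.043]);print('vise',r.x,np.round(r.fun[:8],1))
r=fitpose(obs,[.5825,-.0241,-.043]);p=r.x
im=cv2.imread('pics/w1.png')[:,:,::-1].copy()
k,ce,s=blob(pink(im),(267,121));print(ce,s)
cn=max(cv2.findContours(k,0,1)[0],key=cv2.contourArea)
print(np.round(inv(p,ray(m,cv2.approxPolyDP(cn,3,True)[:,0],.017)),1).tolist())
rc=cv2.minAreaRect(inv(p,ray(m,cn[:,0],.017)).astype(np.float32));print(rc)
E
```

```text
cam [ 0.5183949  -0.04867814  0.37371928]
vise [ 0.58225574 -0.02341175 -0.04534324] [ 0.8  0.2  0.4  0.3 -0.8 -0.6  1.5 -0.1]
vise [ 0.58223291 -0.02277711 -0.04498776] [ 0.3  0.3 -0.1  0.3 -1.4 -0.5  0.9  0. ]
[266.70604396 120.9532967 ] [ 250   89   35   66 1820]
[[-42.5, -0.4], [-106.0, 9.1], [-111.7, -19.1], [-46.5, -29.3]]
((-76.7385482788086, -10.215204238891602), (32.12504959106445, 67.63963317871094), 82.8785400390625)
```

>>> move_arm([
  {"dx": 0.25,"dy": 0.07,"dz": -0.75,"rx": 0,"ry": 0,"rz": -0.0235},
  {"dx": 0.25,"dy": 0.07,"dz": -0.75,"rx": 0,"ry": 0,"rz": -0.0235},
  {"dx": 0.25,"dy": 0.07,"dz": -0.75,"rx": 0,"ry": 0,"rz": -0.0235},
  {"dx": 0.25,"dy": 0.07,"dz": -0.75,"rx": 0,"ry": 0,"rz": -0.0235},
  {"dx": 0.25,"dy": 0.07,"dz": -0.75,"rx": 0,"ry": 0,"rz": -0.0235},
  {"dx": 0.25,"dy": 0.07,"dz": -0.75,"rx": 0,"ry": 0,"rz": -0.0235},
  {"dx": 0.25,"dy": 0.07,"dz": -0.75,"rx": 0,"ry": 0,"rz": -0.0235},
  {"dx": 0.25,"dy": 0.07,"dz": -0.75,"rx": 0,"ry": 0,"rz": -0.0235},
  {"dx": 0.25,"dy": 0.07,"dz": -0.75,"rx": 0,"ry": 0,"rz": -0.0235},
  {"dx": 0.25,"dy": 0.07,"dz": -0.75,"rx": 0,"ry": 0,"rz": -0.0235},
], claw=60, newtons=20)

```text
t: 5.2
tcp_pos: [0.5057, -0.0296, 0.0432]
tool_rot: [0.996, -0.085, 0.0, 0.0]
force: [0.4, 0.6, 0.3]
finger_gap: 0.603
gripper_force: 0.0
```

>>> move_arm([
  {"dx": 0,"dy": 0,"dz": -0.5,"rx": 0,"ry": 0,"rz": 0},
  {"dx": 0,"dy": 0,"dz": -0.4,"rx": 0,"ry": 0,"rz": 0},
  {"dx": 0,"dy": 0,"dz": -0.3,"rx": 0,"ry": 0,"rz": 0},
  {"dx": 0,"dy": 0,"dz": -0.23,"rx": 0,"ry": 0,"rz": 0},
  {"dx": 0,"dy": 0,"dz": 0,"rx": 0,"ry": 0,"rz": 0},
  {"dx": 0,"dy": 0,"dz": 0,"rx": 0,"ry": 0,"rz": 0},
  {"dx": 0,"dy": 0,"dz": 0,"rx": 0,"ry": 0,"rz": 0},
  {"dx": 0,"dy": 0,"dz": 0,"rx": 0,"ry": 0,"rz": 0},
  {"dx": 0,"dy": 0,"dz": 0,"rx": 0,"ry": 0,"rz": 0},
  {"dx": 0,"dy": 0,"dz": 0,"rx": 0,"ry": 0,"rz": 0},
])

```text
t: 6.45
tcp_pos: [0.5052, -0.0295, 0.0081]
tool_rot: [0.996, -0.084, 0.0, 0.0]
force: [1.0, 0.1, 0.5]
finger_gap: 0.598
gripper_force: 0.0
```

>>> move_arm([
  {"dx": 0,"dy": 0,"dz": 0,"rx": 0,"ry": 0,"rz": 0},
  {"dx": 0,"dy": 0,"dz": 0,"rx": 0,"ry": 0,"rz": 0},
  {"dx": 0,"dy": 0,"dz": 0,"rx": 0,"ry": 0,"rz": 0},
  {"dx": 0,"dy": 0,"dz": 0,"rx": 0,"ry": 0,"rz": 0},
  {"dx": 0,"dy": 0,"dz": 0,"rx": 0,"ry": 0,"rz": 0},
  {"dx": 0,"dy": 0,"dz": 0,"rx": 0,"ry": 0,"rz": 0},
  {"dx": 0,"dy": 0,"dz": 0,"rx": 0,"ry": 0,"rz": 0},
  {"dx": 0,"dy": 0,"dz": 0,"rx": 0,"ry": 0,"rz": 0},
  {"dx": 0,"dy": 0,"dz": 0,"rx": 0,"ry": 0,"rz": 0},
  {"dx": 0,"dy": 0,"dz": 0,"rx": 0,"ry": 0,"rz": 0},
], claw=20)

```text
t: 7.7
tcp_pos: [0.5052, -0.0296, 0.0082]
tool_rot: [0.996, -0.084, 0.0, 0.0]
force: [-0.4, 0.9, 5.1]
finger_gap: 0.369
gripper_force: 21.1
```

>>> move_arm([
  {"dx": 0.13,"dy": -0.048,"dz": 0,"rx": 0,"ry": 0,"rz": 0.03},
  {"dx": 0.13,"dy": -0.048,"dz": 0,"rx": 0,"ry": 0,"rz": 0.03},
  {"dx": 0.13,"dy": -0.048,"dz": 0,"rx": 0,"ry": 0,"rz": 0.03},
  {"dx": 0.13,"dy": -0.048,"dz": 0,"rx": 0,"ry": 0,"rz": 0.03},
  {"dx": 0.13,"dy": -0.048,"dz": 0,"rx": 0,"ry": 0,"rz": 0.03},
  {"dx": 0.13,"dy": -0.048,"dz": 0,"rx": 0,"ry": 0,"rz": 0.03},
  {"dx": 0.13,"dy": -0.048,"dz": 0,"rx": 0,"ry": 0,"rz": 0.03},
  {"dx": 0.13,"dy": -0.048,"dz": 0,"rx": 0,"ry": 0,"rz": 0.025},
  {"dx": 0,"dy": 0,"dz": 0,"rx": 0,"ry": 0,"rz": 0},
  {"dx": 0,"dy": 0,"dz": 0,"rx": 0,"ry": 0,"rz": 0},
])

```text
t: 8.95
tcp_pos: [0.5294, -0.0386, 0.0081]
tool_rot: [1.0, -0.023, -0.002, -0.0]
force: [-3.9, 1.0, 7.5]
finger_gap: 0.368
gripper_force: 21.4
```

>>> move_arm([
  {"dx": 0,"dy": 0,"dz": 0,"rx": 0,"ry": 0,"rz": 0},
  {"dx": 0,"dy": 0,"dz": 0,"rx": 0,"ry": 0,"rz": 0},
  {"dx": 0,"dy": 0,"dz": 0,"rx": 0,"ry": 0,"rz": 0},
  {"dx": 0,"dy": 0,"dz": 0,"rx": 0,"ry": 0,"rz": 0},
  {"dx": 0,"dy": 0,"dz": 0,"rx": 0,"ry": 0,"rz": 0},
  {"dx": 0,"dy": 0,"dz": 0.5,"rx": 0,"ry": 0,"rz": 0},
  {"dx": 0,"dy": 0,"dz": 1,"rx": 0,"ry": 0,"rz": 0},
  {"dx": -0.5,"dy": 0,"dz": 1,"rx": 0,"ry": 0,"rz": 0},
  {"dx": -1,"dy": 0,"dz": 1,"rx": 0,"ry": 0,"rz": 0},
  {"dx": -1,"dy": 0,"dz": 0.7,"rx": 0,"ry": 0,"rz": 0},
], claw=55)

```text
t: 10.2
tcp_pos: [0.4685, -0.0392, 0.1149]
tool_rot: [1.0, -0.023, 0.001, 0.0]
force: [0.1, 0.7, 0.3]
finger_gap: 0.547
gripper_force: 0.0
```

>>> move_arm([
  {"dx": 0,"dy": 0,"dz": 0,"rx": 0,"ry": 0,"rz": 0},
  {"dx": 0,"dy": 0,"dz": 0,"rx": 0,"ry": 0,"rz": 0},
  {"dx": 0,"dy": 0,"dz": 0,"rx": 0,"ry": 0,"rz": 0},
  {"dx": 0,"dy": 0,"dz": 0,"rx": 0,"ry": 0,"rz": 0},
  {"dx": 0,"dy": 0,"dz": 0,"rx": 0,"ry": 0,"rz": 0},
  {"dx": 0,"dy": 0,"dz": 0,"rx": 0,"ry": 0,"rz": 0},
  {"dx": 0,"dy": 0,"dz": 0,"rx": 0,"ry": 0,"rz": 0},
  {"dx": 0,"dy": 0,"dz": 0,"rx": 0,"ry": 0,"rz": 0},
  {"dx": 0,"dy": 0,"dz": 0,"rx": 0,"ry": 0,"rz": 0},
  {"dx": 0,"dy": 0,"dz": 0,"rx": 0,"ry": 0,"rz": 0},
], claw=0)

```text
t: 11.45
tcp_pos: [0.4686, -0.0391, 0.1131]
tool_rot: [1.0, -0.023, 0.0, -0.0]
force: [-0.4, 0.2, 0.2]
finger_gap: -0.004
gripper_force: 0.0
```

```bash
python3 - <<'E'
from h import *
s=sensors.sense();print(s['t'],s['tcp_pos'],s['tool_rot'],s['finger_gap'])
m=cams.camera_model('wrist');im=cams.snapshot('wrist');cv2.imwrite('pics/w2.png',im[:,:,::-1])
np.save('w2.npy',np.array(m['extrinsics']))
p=[.5822,-.0230,-.045]
print(proj(m,T(p,[[-50,-18.5,17]])))
k,ce,s=blob(pink(im),proj(m,T(p,[[-50,-18.5,17]]))[0]);print(ce,s)
cn=max(cv2.findContours(k,0,1)[0],key=cv2.contourArea)
print(cv2.minAreaRect(inv(p,ray(m,cn[:,0],.017)).astype(np.float32)))
print(np.round(inv(p,ray(m,cv2.approxPolyDP(cn,3,True)[:,0],.017)),1).tolist())
E
```

```text
11.45 [ 0.46864985 -0.03913075  0.11308896] [ 9.99734297e-01 -2.30507178e-02  1.33001342e-05 -1.40564967e-05] -0.004458779228149602
[[281.71915757 127.22835473]]
[278.54387729 126.69399045] [ 257   81   44   94 3977]
((-51.62701416015625, -16.18423080444336), (31.68947982788086, 66.97135162353516), 89.93749237060547)
[[-18.8, -2.4], [-83.5, -0.9], [-85.1, -28.7], [-82.8, -31.8], [-20.1, -31.6]]
```

View pics/w2.png

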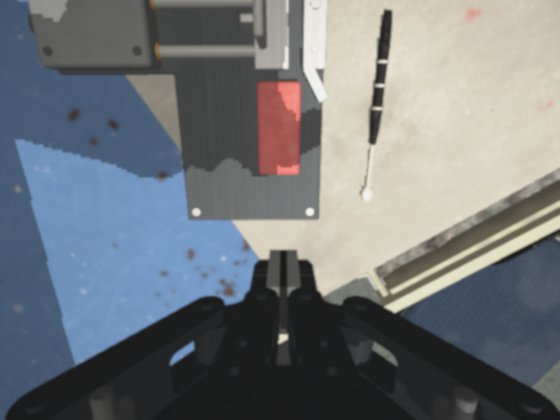

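The block now lies lengthwise to the vise at about x = -51.6 mm, about 2 mm clear of the fixed jaw face line (block edge at column 300, jaw face at column 303). The jaw is shut and the carver hasn't moved. Next I go to the plate.

>>> move_arm([
  {"dx": 0.65,"dy": -0.1,"dz": 0,"rx": 0,"ry": 0,"rz": 0},
  {"dx": 0.65,"dy": -0.1,"dz": 0,"rx": 0,"ry": 0,"rz": 0},
  {"dx": 0.65,"dy": -0.1,"dz": 0,"rx": 0,"ry": 0,"rz": 0},
  {"dx": 0.65,"dy": -0.1,"dz": 0,"rx": 0,"ry": 0,"rz": 0},
  {"dx": 0.65,"dy": -0.1,"dz": 0,"rx": 0,"ry": 0,"rz": 0},
  {"dx": 0.65,"dy": -0.1,"dz": 0,"rx": 0,"ry": 0,"rz": 0},
  {"dx": 0.65,"dy": -0.1,"dz": 0,"rx": 0,"ry": 0,"rz": 0},
  {"dx": 0.63,"dy": -0.1,"dz": 0,"rx": 0,"ry": 0,"rz": 0},
  {"dx": 0,"dy": 0,"dz": -0.3,"rx": 0,"ry": 0,"rz": 0},
  {"dx": 0,"dy": 0,"dz": -0.5,"rx": 0,"ry": 0,"rz": 0},
])

```text
t: 12.75
tcp_pos: [0.5973, -0.0589, 0.0924]
tool_rot: [1.0, -0.023, -0.0, -0.0]
force: [-0.6, 0.4, -0.2]
finger_gap: -0.001
gripper_force: 0.0
```

>>> move_arm([
  {"dx": 0,"dy": 0,"dz": -0.6,"rx": 0,"ry": 0,"rz": 0},
  {"dx": 0,"dy": 0,"dz": -0.6,"rx": 0,"ry": 0,"rz": 0},
  {"dx": 0,"dy": 0,"dz": -0.6,"rx": 0,"ry": 0,"rz": 0},
  {"dx": 0,"dy": 0,"dz": -0.4,"rx": 0,"ry": 0,"rz": 0},
  {"dx": 0,"dy": 0,"dz": 0,"rx": 0,"ry": 0,"rz": 0},
  {"dx": 0,"dy": 0,"dz": 0,"rx": 0,"ry": 0,"rz": 0},
  {"dx": 0,"dy": 0.1,"dz": 0,"rx": 0,"ry": 0,"rz": 0},
  {"dx": 0,"dy": 0.1,"dz": 0,"rx": 0,"ry": 0,"rz": 0},
  {"dx": 0,"dy": 0,"dz": 0,"rx": 0,"ry": 0,"rz": 0},
  {"dx": 0,"dy": 0,"dz": 0,"rx": 0,"ry": 0,"rz": 0},
])

```text
t: 14.0
tcp_pos: [0.5982, -0.0541, 0.0382]
tool_rot: [1.0, -0.023, 0.0, 0.0]
force: [-0.2, -0.7, 0.2]
finger_gap: 0.001
gripper_force: 0.0
```

>>> move_arm([
  {"dx": 0.01,"dy": 0.2,"dz": 0,"rx": 0,"ry": 0,"rz": 0},
  {"dx": 0.01,"dy": 0.2,"dz": 0,"rx": 0,"ry": 0,"rz": 0},
  {"dx": 0.01,"dy": 0.2,"dz": 0,"rx": 0,"ry": 0,"rz": 0},
  {"dx": 0.01,"dy": 0.2,"dz": 0,"rx": 0,"ry": 0,"rz": 0},
  {"dx": 0.01,"dy": 0.2,"dz": 0,"rx": 0,"ry": 0,"rz": 0},
  {"dx": 0.01,"dy": 0.2,"dz": 0,"rx": 0,"ry": 0,"rz": 0},
  {"dx": 0.01,"dy": 0.2,"dz": 0,"rx": 0,"ry": 0,"rz": 0},
  {"dx": 0.01,"dy": 0.2,"dz": 0,"rx": 0,"ry": 0,"rz": 0},
  {"dx": 0.01,"dy": 0.2,"dz": 0,"rx": 0,"ry": 0,"rz": 0},
  {"dx": 0.01,"dy": 0.2,"dz": 0,"rx": 0,"ry": 0,"rz": 0},
])

```text
t: 15.25
tcp_pos: [0.6003, -0.009, 0.0382]
tool_rot: [1.0, -0.021, -0.001, 0.004]
force: [-2.6, -17.6, 0.5]
finger_gap: 0.0
gripper_force: 8.8
```

>>> move_arm([
  {"dx": 0.005,"dy": 0.1,"dz": 0,"rx": 0,"ry": 0,"rz": 0},
  {"dx": 0.005,"dy": 0.1,"dz": 0,"rx": 0,"ry": 0,"rz": 0},
  {"dx": 0.005,"dy": 0.1,"dz": 0,"rx": 0,"ry": 0,"rz": 0},
  {"dx": 0.005,"dy": 0.1,"dz": 0,"rx": 0,"ry": 0,"rz": 0},
  {"dx": 0,"dy": 0.05,"dz": 0,"rx": 0,"ry": 0,"rz": 0},
  {"dx": 0,"dy": 0.05,"dz": 0,"rx": 0,"ry": 0,"rz": 0},
  {"dx": 0,"dy": 0,"dz": 0,"rx": 0,"ry": 0,"rz": 0},
  {"dx": 0,"dy": 0,"dz": 0,"rx": 0,"ry": 0,"rz": 0},
  {"dx": 0,"dy": 0,"dz": 0,"rx": 0,"ry": 0,"rz": 0},
  {"dx": 0,"dy": 0,"dz": 0,"rx": 0,"ry": 0,"rz": 0},
])

```text
t: 16.5
tcp_pos: [0.601, 0.0086, 0.038]
tool_rot: [1.0, -0.023, -0.0, -0.0]
force: [-1.3, -1.9, 2.0]
finger_gap: 0.002
gripper_force: 1.2
```

```bash
python3 - <<'E'
from h import *
s=sensors.sense();print(s['t'],s['tcp_pos'],s['force'])
im=cams.snapshot('scene')[150:300,190:410];cv2.imwrite('pics/p.png',cv2.resize(im[:,:,::-1],None,fx=3.6,fy=3.6,interpolation=cv2.INTER_CUBIC))
m=cams.camera_model('scene')
p=[.5822,-.0235,-.045]
for o in (50,55,60): print(o,np.round((proj(m,T(p,[[2.5,-10+o,57],[32.5,-10+o,57],[-10,-25+o,16]]))-[190,150])*3.6).tolist())
E
```

```text
16.5 [0.6009991  0.00861507 0.03804942] [-1.28459627 -1.87189074  2.01602012]
50 [[351.0, 207.0], [317.0, 172.0], [390.0, 278.0]]
55 [[342.0, 211.0], [308.0, 175.0], [381.0, 282.0]]
60 [[332.0, 215.0], [299.0, 179.0], [372.0, 285.0]]
```

View pics/p.png

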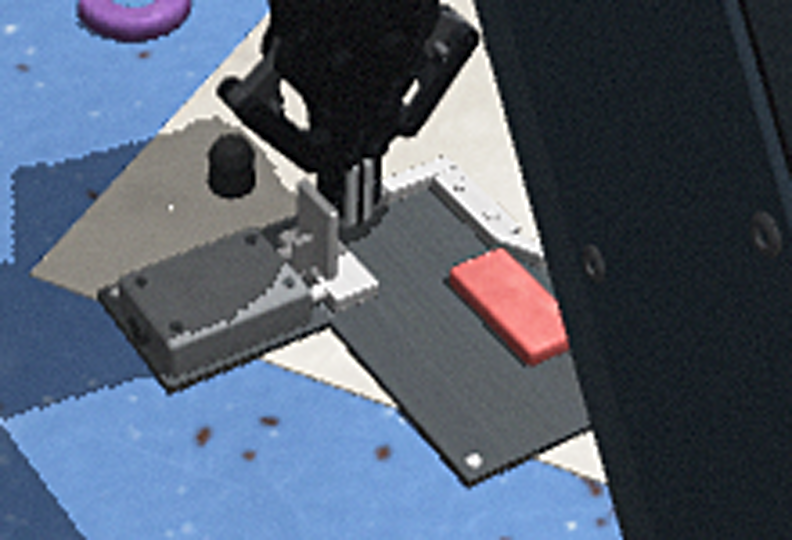

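The jaw is back about 57 mm: its near corner at (378, 283) and the plate edge at (335, 212) match the 55–60 mm projections. The block is still outside. I'll release, go behind the block and push.

>>> move_arm([
  {"dx": -0.2,"dy": -0.6,"dz": 0,"rx": 0,"ry": 0,"rz": 0},
  {"dx": -0.9,"dy": -0.4,"dz": 0,"rx": 0,"ry": 0,"rz": 0},
  {"dx": -0.9,"dy": -0.3,"dz": 0,"rx": 0,"ry": 0,"rz": 0},
  {"dx": -0.9,"dy": -0.3,"dz": 0,"rx": 0,"ry": 0,"rz": 0},
  {"dx": -0.9,"dy": -0.2,"dz": 0,"rx": 0,"ry": 0,"rz": 0},
  {"dx": -0.9,"dy": 0,"dz": 0,"rx": 0,"ry": 0,"rz": 0},
  {"dx": -0.22,"dy": 0,"dz": 0,"rx": 0,"ry": 0,"rz": 0},
  {"dx": 0,"dy": 0,"dz": 0,"rx": 0,"ry": 0,"rz": 0},
  {"dx": 0,"dy": 0,"dz": -0.6,"rx": 0,"ry": 0,"rz": 0},
  {"dx": 0,"dy": 0,"dz": -0.52,"rx": 0,"ry": 0,"rz": 0},
])

```text
t: 17.8
tcp_pos: [0.479, -0.0367, 0.009]
tool_rot: [1.0, -0.023, 0.0, 0.0]
force: [-0.3, 0.3, -0.9]
finger_gap: -0.001
gripper_force: 0.0
```

>>> move_arm([
  {"dx": 0.2,"dy": -0.009,"dz": 0,"rx": 0,"ry": 0,"rz": 0},
  {"dx": 0.3,"dy": -0.014,"dz": 0,"rx": 0,"ry": 0,"rz": 0},
  {"dx": 0.3,"dy": -0.014,"dz": 0,"rx": 0,"ry": 0,"rz": 0},
  {"dx": 0.3,"dy": -0.014,"dz": 0,"rx": 0,"ry": 0,"rz": 0},
  {"dx": 0.3,"dy": -0.014,"dz": 0,"rx": 0,"ry": 0,"rz": 0},
  {"dx": 0.3,"dy": -0.014,"dz": 0,"rx": 0,"ry": 0,"rz": 0},
  {"dx": 0.3,"dy": -0.014,"dz": 0,"rx": 0,"ry": 0,"rz": 0},
  {"dx": 0.3,"dy": -0.014,"dz": 0,"rx": 0,"ry": 0,"rz": 0},
  {"dx": 0.2,"dy": -0.009,"dz": 0,"rx": 0,"ry": 0,"rz": 0},
  {"dx": 0.1,"dy": -0.005,"dz": 0,"rx": 0,"ry": 0,"rz": 0},
])

```text
t: 19.05
tcp_pos: [0.5435, -0.0397, 0.01]
tool_rot: [1.0, -0.023, 0.0, 0.0]
force: [-0.6, -0.3, -0.3]
finger_gap: -0.001
gripper_force: 0.2
```

>>> move_arm([
  {"dx": 0.06,"dy": -0.003,"dz": 0,"rx": 0,"ry": 0,"rz": 0},
  {"dx": 0.06,"dy": -0.003,"dz": 0,"rx": 0,"ry": 0,"rz": 0},
  {"dx": 0.06,"dy": -0.003,"dz": 0,"rx": 0,"ry": 0,"rz": 0},
  {"dx": 0.06,"dy": -0.003,"dz": 0,"rx": 0,"ry": 0,"rz": 0},
  {"dx": 0.06,"dy": -0.003,"dz": 0,"rx": 0,"ry": 0,"rz": 0},
  {"dx": 0,"dy": 0,"dz": 0,"rx": 0,"ry": 0,"rz": 0},
  {"dx": 0,"dy": 0,"dz": 0,"rx": 0,"ry": 0,"rz": 0},
  {"dx": 0,"dy": 0,"dz": 0,"rx": 0,"ry": 0,"rz": 0},
  {"dx": 0,"dy": 0,"dz": 0,"rx": 0,"ry": 0,"rz": 0},
  {"dx": 0,"dy": 0,"dz": 0,"rx": 0,"ry": 0,"rz": 0},
])

```text
t: 20.3
tcp_pos: [0.5477, -0.0396, 0.0098]
tool_rot: [1.0, -0.023, -0.003, -0.0]
force: [-4.8, -1.0, 3.8]
finger_gap: -0.002
gripper_force: 2.8
```

```bash
python3 - <<'E'
from h import *
m=cams.camera_model('wrist');im=cams.snapshot('wrist');cv2.imwrite('pics/w3.png',im[:,:,::-1])
p=[.5822,-.0230,-.045]
print(proj(m,T(p,[[11,-19,17],[45,0,15],[45,-35,15]])))
k,ce,s=blob(pink(im),proj(m,T(p,[[11,-19,17]]))[0]);print(ce,s)
cn=max(cv2.findContours(k,0,1)[0],key=cv2.contourArea)
print(cv2.minAreaRect(inv(p,ray(m,cn[:,0],.017)).astype(np.float32)))
E
```

```text
[[289.05452652 182.57805336]
 [243.56427049 101.35546145]
 [328.07632169 101.34388684]]
[283.52407127 174.28951857] [  246   102    76   150 10552]
((11.282642364501953, -16.58165740966797), (31.322521209716797, 66.90109252929688), 89.92153930664062)
```

View pics/w3.png

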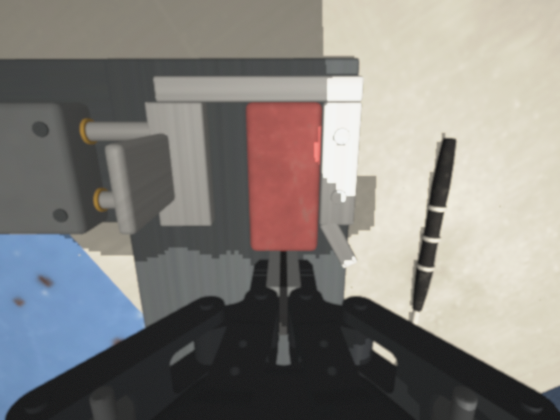

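The block sits against the end stop (its front edge at row 102) and alongside the fixed jaw, and the jaw is creeping shut. I'll back off and wait.

>>> move_arm([
  {"dx": -0.3,"dy": 0.013,"dz": 0,"rx": 0,"ry": 0,"rz": 0},
  {"dx": -0.6,"dy": 0.027,"dz": 0,"rx": 0,"ry": 0,"rz": 0},
  {"dx": -0.6,"dy": 0.027,"dz": 0.3,"rx": 0,"ry": 0,"rz": 0},
  {"dx": -0.6,"dy": 0,"dz": 0.8,"rx": 0,"ry": 0,"rz": 0},
  {"dx": -0.3,"dy": 0,"dz": 0.8,"rx": 0,"ry": 0,"rz": 0},
  {"dx": 0,"dy": 0,"dz": 0.8,"rx": 0,"ry": 0,"rz": 0},
  {"dx": 0,"dy": 0,"dz": 0.5,"rx": 0,"ry": 0,"rz": 0},
  {"dx": 0,"dy": 0,"dz": 0,"rx": 0,"ry": 0,"rz": 0},
  {"dx": 0,"dy": 0,"dz": 0,"rx": 0,"ry": 0,"rz": 0},
  {"dx": 0,"dy": 0,"dz": 0,"rx": 0,"ry": 0,"rz": 0},
])

```text
t: 21.6
tcp_pos: [0.4902, -0.0382, 0.0894]
tool_rot: [1.0, -0.023, -0.001, -0.0]
force: [0.2, 0.1, 0.3]
finger_gap: -0.002
gripper_force: 0.0
```

>>> move_arm([
  {"dx": 0,"dy": 0,"dz": 0,"rx": 0,"ry": 0,"rz": 0},
  {"dx": 0,"dy": 0,"dz": 0,"rx": 0,"ry": 0,"rz": 0},
  {"dx": 0,"dy": 0,"dz": 0,"rx": 0,"ry": 0,"rz": 0},
  {"dx": 0,"dy": 0,"dz": 0,"rx": 0,"ry": 0,"rz": 0},
  {"dx": 0,"dy": 0,"dz": 0,"rx": 0,"ry": 0,"rz": 0},
  {"dx": 0,"dy": 0,"dz": 0,"rx": 0,"ry": 0,"rz": 0},
  {"dx": 0,"dy": 0,"dz": 0,"rx": 0,"ry": 0,"rz": 0},
  {"dx": 0,"dy": 0,"dz": 0,"rx": 0,"ry": 0,"rz": 0},
  {"dx": 0,"dy": 0,"dz": 0,"rx": 0,"ry": 0,"rz": 0},
  {"dx": 0,"dy": 0,"dz": 0,"rx": 0,"ry": 0,"rz": 0},
])

```text
t: 22.85
tcp_pos: [0.4907, -0.0384, 0.09]
tool_rot: [1.0, -0.023, 0.0, 0.0]
force: [0.0, 0.8, -0.3]
finger_gap: -0.003
gripper_force: 0.0
```

>>> move_arm([
  {"dx": 0,"dy": 0,"dz": 0,"rx": 0,"ry": 0,"rz": 0},
  {"dx": 0,"dy": 0,"dz": 0,"rx": 0,"ry": 0,"rz": 0},
  {"dx": 0,"dy": 0,"dz": 0,"rx": 0,"ry": 0,"rz": 0},
  {"dx": 0,"dy": 0,"dz": 0,"rx": 0,"ry": 0,"rz": 0},
  {"dx": 0,"dy": 0,"dz": 0,"rx": 0,"ry": 0,"rz": 0},
  {"dx": 0,"dy": 0,"dz": 0,"rx": 0,"ry": 0,"rz": 0},
  {"dx": 0,"dy": 0,"dz": 0,"rx": 0,"ry": 0,"rz": 0},
  {"dx": 0,"dy": 0,"dz": 0,"rx": 0,"ry": 0,"rz": 0},
  {"dx": 0,"dy": 0,"dz": 0,"rx": 0,"ry": 0,"rz": 0},
  {"dx": 0,"dy": 0,"dz": 0,"rx": 0,"ry": 0,"rz": 0},
])

```text
t: 24.1
tcp_pos: [0.4907, -0.0384, 0.09]
tool_rot: [1.0, -0.023, -0.0, -0.0]
force: [0.5, 0.3, 0.3]
finger_gap: -0.002
gripper_force: 0.0
```

>>> move_arm([
  {"dx": 0,"dy": 0,"dz": 0,"rx": 0,"ry": 0,"rz": 0},
  {"dx": 0,"dy": 0,"dz": 0,"rx": 0,"ry": 0,"rz": 0},
  {"dx": 0,"dy": 0,"dz": 0,"rx": 0,"ry": 0,"rz": 0},
  {"dx": 0,"dy": 0,"dz": 0,"rx": 0,"ry": 0,"rz": 0},
  {"dx": 0,"dy": 0,"dz": 0,"rx": 0,"ry": 0,"rz": 0},
  {"dx": 0,"dy": 0,"dz": 0,"rx": 0,"ry": 0,"rz": 0},
  {"dx": 0,"dy": 0,"dz": 0,"rx": 0,"ry": 0,"rz": 0},
  {"dx": 0,"dy": 0,"dz": 0,"rx": 0,"ry": 0,"rz": 0},
  {"dx": 0,"dy": 0,"dz": 0,"rx": 0,"ry": 0,"rz": 0},
  {"dx": 0,"dy": 0,"dz": 0,"rx": 0,"ry": 0,"rz": 0},
])

```text
t: 25.35
tcp_pos: [0.4906, -0.0384, 0.09]
tool_rot: [1.0, -0.023, -0.0, 0.0]
force: [0.5, -0.4, -0.3]
finger_gap: 0.001
gripper_force: 0.0
```

>>> move_arm([
  {"dx": 0,"dy": 0,"dz": 0,"rx": 0,"ry": 0,"rz": 0},
  {"dx": 0,"dy": 0,"dz": 0,"rx": 0,"ry": 0,"rz": 0},
  {"dx": 0,"dy": 0,"dz": 0,"rx": 0,"ry": 0,"rz": 0},
  {"dx": 0,"dy": 0,"dz": 0,"rx": 0,"ry": 0,"rz": 0},
  {"dx": 0,"dy": 0,"dz": 0,"rx": 0,"ry": 0,"rz": 0},
  {"dx": 0,"dy": 0,"dz": 0,"rx": 0,"ry": 0,"rz": 0},
  {"dx": 0,"dy": 0,"dz": 0,"rx": 0,"ry": 0,"rz": 0},
  {"dx": 0,"dy": 0,"dz": 0,"rx": 0,"ry": 0,"rz": 0},
  {"dx": 0,"dy": 0,"dz": 0,"rx": 0,"ry": 0,"rz": 0},
  {"dx": 0,"dy": 0,"dz": 0,"rx": 0,"ry": 0,"rz": 0},
])

```text
t: 26.6
tcp_pos: [0.4907, -0.0384, 0.0901]
tool_rot: [1.0, -0.023, 0.0, 0.0]
force: [-0.6, -0.3, -0.1]
finger_gap: 0.001
gripper_force: 0.0
```

>>> move_arm([
  {"dx": 0,"dy": 0,"dz": 0,"rx": 0,"ry": 0,"rz": 0},
  {"dx": 0,"dy": 0,"dz": 0,"rx": 0,"ry": 0,"rz": 0},
  {"dx": 0,"dy": 0,"dz": 0,"rx": 0,"ry": 0,"rz": 0},
  {"dx": 0,"dy": 0,"dz": 0,"rx": 0,"ry": 0,"rz": 0},
  {"dx": 0,"dy": 0,"dz": 0,"rx": 0,"ry": 0,"rz": 0},
  {"dx": 0,"dy": 0,"dz": 0,"rx": 0,"ry": 0,"rz": 0},
  {"dx": 0,"dy": 0,"dz": 0,"rx": 0,"ry": 0,"rz": 0},
  {"dx": 0,"dy": 0,"dz": 0,"rx": 0,"ry": 0,"rz": 0},
  {"dx": 0,"dy": 0,"dz": 0,"rx": 0,"ry": 0,"rz": 0},
  {"dx": 0,"dy": 0,"dz": 0,"rx": 0,"ry": 0,"rz": 0},
])

```text
t: 27.85
tcp_pos: [0.4907, -0.0384, 0.0901]
tool_rot: [1.0, -0.023, -0.0, -0.0]
force: [0.0, 0.8, -0.0]
finger_gap: -0.003
gripper_force: 0.0
```

>>> move_arm([
  {"dx": 0,"dy": 0,"dz": 0,"rx": 0,"ry": 0,"rz": 0},
  {"dx": 0,"dy": 0,"dz": 0,"rx": 0,"ry": 0,"rz": 0},
  {"dx": 0,"dy": 0,"dz": 0,"rx": 0,"ry": 0,"rz": 0},
  {"dx": 0,"dy": 0,"dz": 0,"rx": 0,"ry": 0,"rz": 0},
  {"dx": 0,"dy": 0,"dz": 0,"rx": 0,"ry": 0,"rz": 0},
  {"dx": 0,"dy": 0,"dz": 0,"rx": 0,"ry": 0,"rz": 0},
  {"dx": 0,"dy": 0,"dz": 0,"rx": 0,"ry": 0,"rz": 0},
  {"dx": 0,"dy": 0,"dz": 0,"rx": 0,"ry": 0,"rz": 0},
  {"dx": 0,"dy": 0,"dz": 0,"rx": 0,"ry": 0,"rz": 0},
  {"dx": 0,"dy": 0,"dz": 0,"rx": 0,"ry": 0,"rz": 0},
])

```text
t: 29.1
tcp_pos: [0.4907, -0.0384, 0.0901]
tool_rot: [1.0, -0.023, 0.0, -0.0]
force: [0.3, 0.4, -0.5]
finger_gap: 0.001
gripper_force: 0.0
```

```bash
python3 - <<'E'
from h import *
print(sensors.sense()['t'])
m=cams.camera_model('wrist');im=cams.snapshot('wrist');o=im[:,:,::-1]
cv2.imwrite('pics/w4.png',cv2.resize(o[0:230,100:400],None,fx=2.5,fy=2.5,interpolation=cv2.INTER_CUBIC))
p=[.5822,-.0230,-.045]
k,ce,s=blob(pink(im),proj(m,T(p,[[11,-19,17]]))[0]);print(ce,s)
cn=max(cv2.findContours(k,0,1)[0],key=cv2.contourArea)
print(cv2.minAreaRect(inv(p,ray(m,cn[:,0],.017)).astype(np.float32)))
E
```

```text
29.1
[282.33030627  62.65829772] [ 257    6   51  116 5616]
((10.578516006469727, -17.330678939819336), (66.76258850097656, 31.11176872253418), 0.019020089879631996)
```

View pics/w4.png

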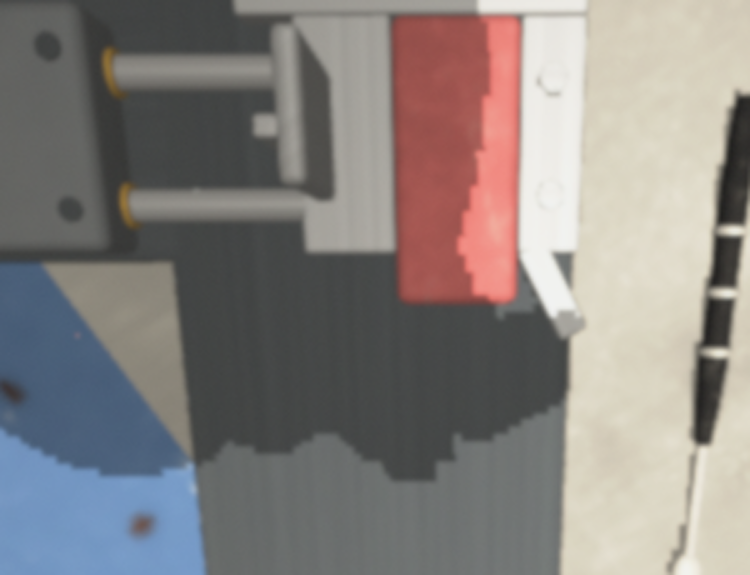

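The jaw touches the block along its full side (column 393), the block is against the fixed jaw (column 520) and the stop (row 15), and about 13 mm stands out. I'll wait a little longer to be sure it has settled, then hand in.

>>> move_arm([
  {"dx": 0,"dy": 0,"dz": 0,"rx": 0,"ry": 0,"rz": 0},
  {"dx": 0,"dy": 0,"dz": 0,"rx": 0,"ry": 0,"rz": 0},
  {"dx": 0,"dy": 0,"dz": 0,"rx": 0,"ry": 0,"rz": 0},
  {"dx": 0,"dy": 0,"dz": 0,"rx": 0,"ry": 0,"rz": 0},
  {"dx": 0,"dy": 0,"dz": 0,"rx": 0,"ry": 0,"rz": 0},
  {"dx": 0,"dy": 0,"dz": 0,"rx": 0,"ry": 0,"rz": 0},
  {"dx": 0,"dy": 0,"dz": 0,"rx": 0,"ry": 0,"rz": 0},
  {"dx": 0,"dy": 0,"dz": 0,"rx": 0,"ry": 0,"rz": 0},
  {"dx": 0,"dy": 0,"dz": 0,"rx": 0,"ry": 0,"rz": 0},
  {"dx": 0,"dy": 0,"dz": 0,"rx": 0,"ry": 0,"rz": 0},
])

```text
t: 30.4
tcp_pos: [0.4907, -0.0383, 0.0901]
tool_rot: [1.0, -0.023, 0.0, -0.0]
force: [0.1, 0.4, 0.1]
finger_gap: -0.003
gripper_force: 0.0
```

>>> move_arm([
  {"dx": 0,"dy": 0,"dz": 0,"rx": 0,"ry": 0,"rz": 0},
  {"dx": 0,"dy": 0,"dz": 0,"rx": 0,"ry": 0,"rz": 0},
  {"dx": 0,"dy": 0,"dz": 0,"rx": 0,"ry": 0,"rz": 0},
  {"dx": 0,"dy": 0,"dz": 0,"rx": 0,"ry": 0,"rz": 0},
  {"dx": 0,"dy": 0,"dz": 0,"rx": 0,"ry": 0,"rz": 0},
  {"dx": 0,"dy": 0,"dz": 0,"rx": 0,"ry": 0,"rz": 0},
  {"dx": 0,"dy": 0,"dz": 0,"rx": 0,"ry": 0,"rz": 0},
  {"dx": 0,"dy": 0,"dz": 0,"rx": 0,"ry": 0,"rz": 0},
  {"dx": 0,"dy": 0,"dz": 0,"rx": 0,"ry": 0,"rz": 0},
  {"dx": 0,"dy": 0,"dz": 0,"rx": 0,"ry": 0,"rz": 0},
])

```text
t: 31.65
tcp_pos: [0.4907, -0.0384, 0.0901]
tool_rot: [1.0, -0.023, 0.0, -0.0]
force: [0.2, -0.3, 0.6]
finger_gap: 0.001
gripper_force: 0.0
```

```bash
python3 -c "
from station import order
print(order.sign_off())"
```

```text
the job is handed in; nothing more can be done
None
```

I handed the job in at about 32 s: in the last picture the wax block lies against the end stop with the sprung jaw closed on it and the arm well clear, and I never touched the carver or polisher; no verdict came back.

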